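Set the phone stand to reading angle

ROBOT

A 6-joint arm with a two-finger parallel gripper is mounted at the origin on a cart in front of the work surface, level with it; the furniture and walls round the work are solid. World frame = base frame: x ahead of the robot, y to its left, z up, the work surface at z = 0. Lengths are in mm, angles in degrees, forces in N, time in s.
With the tool pointing down it reaches from about 250 to 850 mm from the base axis. Payload 12.5 kg.
Tool frame: the origin (TCP) lies midway between the tips of the shut fingers; the grasp point (between the pads) lies 19 mm behind it; z points along the fingers, y is the line along which they close (so a half turn about z gives the same grasp; the last joint's range is limited). The gripper opens to 93 mm and grips with 3 to 60 N. Pads are 15 mm wide; open, the fingers measure 128 mm over their backs; the gripper's body (75 mm by 188 mm) begins 65 mm behind the grasp point.
Start: joints at [-77.326, 20.094, 94.641, -0, 65.266, -4.847], TCP at [165.6, -524.462, 218.633] pointing down, gripper open.
Joint ranges: [-157.81, 157.81], [-45, 120.19], [0.68, 151.7], [-89.99, 269.99], [4.06, 180], [-164.3, 164.3]. Speed limits (degrees/s): [127.2, 127.2, 159.86, 180, 180, 180].

INTERFACE

Orientations are given as [roll, pitch, yaw] about the fixed x, y, z axes, in that order (R = Rz(yaw) Ry(pitch) Rx(roll)).
In Python, from station import r, snapshot, job_done, outline_of gives the robot as it stands.
- The arm moves only by the tool drive_tool, never from a script. Its argument "plan" is a list that holds one entry, the list of rows, each a list of 5 numbers: the finger opening in m, from 0 to 0.093, then the shift along the tool's x, y, z in m, then the turn about the tool's z in degrees. A call has 1 to 8 rows; each row shifts and turns the commanded pose from where the row before left it, along the tool's axes as they then stand; what a row does not reach is not made up. A row lasts 1/10 s, in which the tool goes at most 50 mm and 8.59 degrees, less where a joint would pass 70% of its speed; a pose out of reach is approached as far as the arm can. A call is refused whole if a number of a shift passes 0.05 or a number of a turn 8.59, either way. A call with a gripper value outside its range is refused whole. The fingers move at their own pace and stop on an object; the grip force is fixed at half the most. Time passes only in rows, so rows that do not move let the fingers close. It gives the time, the measured TCP pose, the force, the opening and the grip force at its end, in the units of the state.
- r.sense(): the state, without advancing time (a new reading comes with each control period).
- snapshot(name): name is "scene" or "top" or "wrist"; returns a dict with "pixels" (400x640x3 uint8, red, green, blue), "mtx" (3x3 intrinsics, pixels), "origin" and "attitude" of the camera in the world. Camera axes: x right, y down, z forward; pixel columns grow to the right and rows downward; lengths in mm; the calibration is good to about 2 mm. A picture is of the moment at which its call begins. There is no depth.
- job_done(): hands the job in; it is judged then, once.
Trained networks look in the newest picture that a camera, given by its name, has taken for a name from the list of things; names that differ only in an ending like _2 or _b are one class to them, and where a whole thing is asked for, a point or a joint stands for the part that bears it (a point fixed in the world has none). Each returns a list of dicts, best first, with "p" (0 to 1); they miss things now and then, are a little off and sometimes report something else, mostly with a low value. They report only what shows in the picture. A call takes as long as a camera call.
- outline_of(camera, name): "pixels" (400x640 bool, what is visible of it) and "pixel" ([column, row] in pixels, amid what is visible of it).
The state is a dict: "time_s": time; "qpos": joint angles; "qd": joint speeds; "effort": joint torques, N m; "tcp_pos": TCP position; "ee_rot": TCP orientation; "ft_force": force on the tool from outside, world axes, zero at the start; "torque": the same for the moment, N m; "gripper_width": finger opening in mm; "grip_force": force on a finger pad.
Only numpy, scipy, OpenCV 4.12 (cv2) and the standard library are available. Lean on these libraries where they do the work, as an engineer would, in place of code of your own. Each camera call takes 0.05 s, during which the arm holds its last target. There are 200 camera calls.

TASK

The wooden phone stand on the counter has sagged too far back to read. Raise its backrest, phone and all, until it leans at about 65 degrees up from the counter (0 is lying flat, 90 is upright), let go and check that its stiff hinge holds it there. Keep off the phone itself - it must not be touched, so push the wood - and leave the other things on the counter where they stand.

Things in the scene. Friction and masses are not known exactly. Their poses are not given: they have to be found in the camera images.
- stand: light wooden phone stand, fixed to the counter. Origin on the counter straight under the hinge axis, at mid width; x points from the hinge to the rear (away from the robot), y along the hinge, z up. Base board 130 mm wide (y), from x = -18 to +112 mm, top 18 mm high. The backrest is hinged at the front of the base (nearer the robot) and leans to the rear.
- backrest (a joint): angle of the backrest above horizontal, rad: 0 lying flat to the rear, 1.571 upright, stop at 1.75. 65 degrees is 1.134. The hinge is stiff with friction: it stays wherever it is left, and it takes about 5 N square to the board at its top edge to raise it. No spring, no detents.
- stand_hinge (a point): mid-point of the hinge axis, 26 mm above the counter over the stand's origin; fixed
- top_edge (a point): middle of the backrest's free top edge, 130 mm from the hinge axis, 5 mm in front of the back face. The backrest is a wooden board 150 mm wide, 10 mm thick; its back face lies in the plane of the hinge axis. Behind the middle of this edge is open space: shut fingers pointing down can hook it from behind and draw it up and towards the robot. At its foot a ledge, 130 mm wide, 34 mm deep.
- phone: black phone lying sideways, 144 mm wide, 70 mm high, 9 mm thick, gripped on the front face of the backrest from 14 to 84 mm from the hinge: 46 mm of wood stays bare above it. Its origin is the centre of its back. Do not touch it.
- salt_shaker: glass salt shaker, 44 mm across, 90 mm high, behind the left half of the stand; origin at its foot; leave it
- pepper_mill: dark wooden pepper mill, 58 mm across, 160 mm high, to the right of the stand; origin at its foot; leave it
- blue_cup: small blue cup, 63 x 87 x 51 mm, to the left of the stand; origin under it; leave it
- tomato: red tomato, 74 mm across, 69 mm high, on the chopping board; origin under it; leave it
- chopping_board: wooden chopping board, 230 x 150 x 21 mm, on the right; origin under it; leave it
- onion: onion, 85 mm across, 87 mm high, on the chopping board; origin under it; leave it
- white_mug: green mug, 86 x 125 x 100 mm, far left near the front; origin under it; leave it
- dotted_mug: white mug with dots, 92 x 124 x 104 mm, far left; origin under it; leave it

How it is judged:
By the outcome, as a careful person would: the job done as asked, in the order asked, and still so for the second after the job is handed in, with the robot touching nothing.
It also fails if it takes over 35 s, if anything falls off the work surface, if the arm or the gripper's body presses on something with over 40 N, if the wrist force passes 120 N, or if a joint passes its speed limit or range.

## Working session

There is one attempt and no reset: what is moved stays moved. The work goes in short steps, Python scripts to look and compute and a tool call to move; the robot and the scene stay as the last step left them, time stands still between calls to the robot, and variables do not carry over. Pictures are saved under pics/ and viewed, at most 10 in all, crops included, and the job is handed in when it is done.

Besides the shell and the picture viewer there is one more tool, called after "Emit:" as name(argument=value, ...) on one line, values as JSON. drive_tool: Moves the arm, as the interface text tells. Its arguments: {"type":"object","properties":{"plan":{"type":"array"}},"required":["plan"]}

```bash
mkdir -p pics
cat > h.py <<'E'
import numpy as np, cv2
from station import r, snapshot, job_done, outline_of
def save(s,n): cv2.imwrite(f'pics/{n}.png', s['pixels'][:,:,::-1])
def ray(s,px):
    R=np.array(s['attitude'],float)
    if R.shape!=(3,3):
        print('att',R)
    d=R@np.linalg.inv(s['mtx'])@np.array([px[0],px[1],1.]); return np.array(s['origin'],float),d
def atz(s,px,z):
    o,d=ray(s,px); return o+d*(z-o[2])/d[2]
def proj(s,P):
    c=np.array(s['attitude']).T@(np.array(P,float)-np.array(s['origin'])); u=np.array(s['mtx'])@c; return u[:2]/u[2]
E
python3 - <<'E'
from h import *
st=r.sense(); print(st['time_s'],st['tcp_pos'],st['ee_rot'],st['ft_force'])
for c in ('scene','top'):
    s=snapshot(c); save(s,c+'0'); print(c,s['origin'],np.array(s['attitude']).tolist(),np.array(s['mtx']).tolist())
    for n in ('stand','backrest','phone','salt_shaker','pepper_mill','blue_cup'):
        o=outline_of(c,n)
        for d in o[:2]:
            ys,xs=np.where(d['pixels']); print(n,round(d['p'],2),d['pixel'],xs.min(),xs.max(),ys.min(),ys.max())
E
```

```text
0.0 [ 165.52378164 -524.14577309  218.12289958] [-1.79934874e+02 -4.66638793e-03  1.75217723e+01] [ 1.23008048 -0.01713525  0.01495169]
scene [   95.49273219 -1067.33318533   942.92917417] [-125.4257153054705, -1.321722151978044, -19.77787164699648] [[381.39425337345426, 0.0, 322.61526170017703], [0.0, 381.39425337345426, 202.22566885949868], [0.0, 0.0, 1.0]]
stand 0.79 [303.7, 215.5] 287 326 191 236
stand 0.43 [353.8, 306.4] 316 398 280 331
backrest 0.55 [347.5, 298.5] 331 354 286 310
backrest 0.26 [304.9, 210.4] 288 326 191 236
phone 0.9 [304.4, 210.0] 289 317 198 227
phone 0.35 [289.1, 197.6] 286 298 189 202
salt_shaker 0.6 [321.5, 196.0] 317 326 187 202
pepper_mill 0.58 [325.8, 230.3] 318 333 208 247
top [-353.76825587  449.01424462 1232.24946615] [-140.72086333101038, 0.4846242033672333, -111.8986282357538] [[458.55636858050923, 0.0, 326.6471923384335], [0.0, 458.55636858050923, 201.21048757286363], [0.0, 0.0, 1.0]]
stand 0.9 [348.5, 216.0] 319 374 189 249
backrest 0.83 [345.1, 214.3] 320 374 190 243
phone 0.7 [353.2, 216.9] 329 372 202 237
salt_shaker 0.69 [306.6, 211.2] 302 315 198 219
pepper_mill 0.85 [381.1, 196.7] 370 387 177 214
blue_cup 0.66 [302.6, 236.4] 293 313 228 249
```

```bash
sed -i "s/^def ray/from scipy.spatial.transform import Rotation as Ro\ndef ray/; s/    R=np.array(s\['attitude'\],float)/    R=Ro.from_euler('xyz',s['attitude'],degrees=True).as_matrix()/; s/c=np.array(s\['attitude'\]).T/c=Ro.from_euler('xyz',s['attitude'],degrees=True).as_matrix().T/" h.py
python3 - <<'E'
import cv2,numpy as np
from h import *
a=cv2.imread('pics/scene0.png')[160:270,250:370]; b=cv2.imread('pics/top0.png')[165:265,270:400]
cv2.imwrite('pics/c0.png',np.vstack([cv2.resize(a[:, :],(440,300+0),interpolation=3)[:, :],cv2.resize(b,(440,300),interpolation=3)]))
A=cv2.imread('pics/scene0.png')
cv2.imwrite('pics/c1.png',np.vstack([cv2.resize(A,(480,300)),cv2.resize(cv2.imread('pics/top0.png'),(480,300))]))
E
```

```text
(no output)
```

View pics/c0.png

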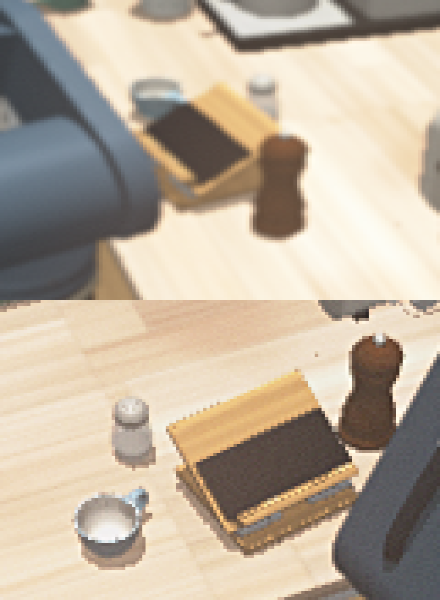

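View pics/c1.png

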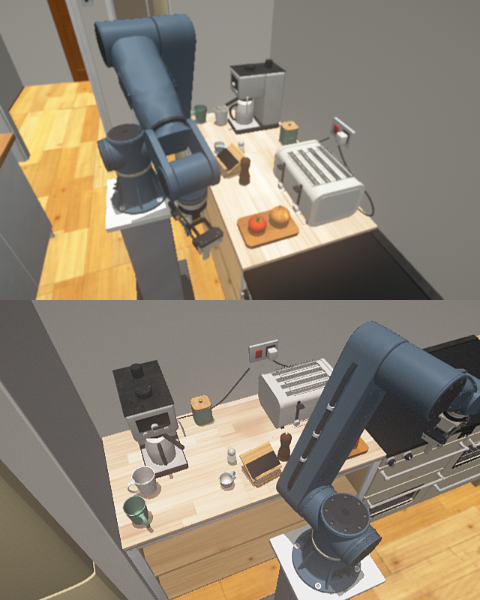

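The pictures show the stand yawed, the phone on its front, the shaker behind its left rear, and the mill right beside it. I'll fit the pose from the corners in both views.

```bash
cat >> h.py <<'E'
from scipy.optimize import least_squares
def pt(p,s,y,n):
    X,Y,yaw,th=p; x=s*np.cos(th)-n*np.sin(th); z=26+s*np.sin(th)+n*np.cos(th)
    return np.array([X+x*np.cos(yaw)-y*np.sin(yaw),Y+x*np.sin(yaw)+y*np.cos(yaw),z])
E
python3 - <<'E'
from h import *
T=snapshot('top');S=snapshot('scene')
obs=[(T,(319.6,207.7),(130,75,10)),(T,(358.6,188.7),(130,-75,10)),(T,(327.6,219.3),(84,72,19)),(T,(364.5,201.7),(84,-72,19)),(T,(340.9,237.7),(14,72,19)),
(S,(310,190.4),(130,75,10)),(S,(325.8,204.7),(130,-75,10)),(S,(297.7,196.7),(84,72,19)),(S,(318.2,215),(84,-72,19)),(S,(302.6,226),(14,-72,19)),(S,(289.5,207.7),(14,72,19))]
f=lambda p:np.concatenate([proj(s,pt(p,*m))-np.array(q) for s,q,m in obs])
a=least_squares(f,[500,0,0,.6],loss='soft_l1'); p=a.x
print(p[:2],np.degrees(p[2:]),np.round(f(p).reshape(-1,2),1).tolist())
print('top edge',pt(p,130,0,5)); np.save('p.npy',p)
for n,(c,px),z in (('salt',('T',(306.6,211.2)),45),('mill',('T',(381.1,196.7)),80),('cup',('T',(302.6,236.4)),25),('mill',('S',(325.8,230.3)),75)):
    print(n,atz(T if c=='T' else S,px,z))
print(T['attitude'])
E
```

```text
[401.0430136   49.46227585] [ 730.45533068 -330.88724778] [[-0.1, 0.1], [-0.1, -0.4], [0.3, 0.3], [0.9, -1.3], [-2.5, 1.7], [-0.8, -0.8], [2.7, 4.5], [2.0, -0.8], [-0.6, 0.3], [0.5, 1.4], [-3.4, -0.5]]
top edge [510.34132565  69.63139438  93.61719929]
salt [536.61360252 172.97252009  45.        ]
mill [474.45246135 -65.21902152  80.        ]
cup [460.36535511 215.75577818  25.        ]
mill [479.76407744 -91.37802872  75.        ]
[-140.72086333    0.4846242  -111.89862824]
```

Fit: hinge at (401, 49), yaw 10.5°, backrest at about 29°, top edge at (510, 70, 94). That matches the given geometry. I'll shut the fingers, turn square to the stand and move to behind the top edge.

Emit:
drive_tool(plan=[[[0, 0, 0, -0.02, 7], [0, 0.03, -0.033, 0, 0], [0, 0.03, -0.033, 0, 0], [0, 0.03, -0.033, 0, 0], [0, 0.03, -0.033, 0, 0], [0, 0.03, -0.033, 0, 0], [0, 0.03, -0.033, 0, 0], [0, 0.03, -0.033, 0, 0]]])

```text
time_s: 1.6
tcp_pos: [330.5, -257.4, 238.9]
ee_rot: [180.0, -0.0, 10.5]
ft_force: [0.8, -0.8, -0.7]
gripper_width: 33.5
grip_force: 0.0
```

Emit:
drive_tool(plan=[[[0, 0.03, -0.033, 0, 0], [0, 0.03, -0.033, 0, 0], [0, 0.03, -0.033, 0, 0], [0, 0.03, -0.033, 0, 0], [0, 0.03, -0.033, 0, 0], [0, 0.03, -0.033, 0, 0], [0, 0.03, -0.033, 0, 0], [0, 0.03, -0.033, 0, 0]]])

```text
time_s: 2.4
tcp_pos: [518.4, 46.3, 238.8]
ee_rot: [180.0, -0.0, 10.5]
ft_force: [-0.1, -0.3, -0.1]
gripper_width: 0.5
grip_force: 0.0
```

Emit:
drive_tool(plan=[[[0, 0, 0, 0, 0], [0, 0, 0, 0, 0]]])

```text
time_s: 2.6
tcp_pos: [517.5, 44.8, 238.3]
ee_rot: [180.0, 0.0, 10.6]
ft_force: [-0.2, -0.5, -0.2]
gripper_width: 0.2
grip_force: 0.0
```

Run:
```python
from h import *
st=r.sense(); print(st['time_s'],st['tcp_pos'],st['ee_rot'],st['ft_force'],st['gripper_width'])
S=snapshot('scene');W=snapshot('wrist');T=snapshot('top')
for n,s in (('s',S),('w',W),('t',T)): save(s,n+'1')
print(W['origin'],W['attitude'])
a=S['pixels'][140:260,240:380];b=T['pixels'][130:260,250:400]
v=np.vstack([np.hstack([cv2.resize(a,(400,300),interpolation=3),cv2.resize(b,(400,300),interpolation=3)]),np.pad(cv2.resize(W['pixels'],(480,300)),((0,0),(0,320),(0,0)))])
cv2.imwrite('pics/v1.png',v[:,:,::-1])
p=np.load('p.npy')
for m in ((130,75,10),(130,-75,10),(84,72,19),(84,-72,19),(130,75,0),(130,-75,0)): print(m,proj(W,pt(p,*m)).round())
```

```text
2.6 [517.51689455  44.81157961 238.32106867] [1.79996017e+02 4.19436685e-02 1.06176949e+01] [-0.19105022 -0.46770108 -0.20339467] 0.21261140192202357
[592.97345788  59.26129512 403.92290848] [ 1.63899003e+02  3.86734646e-02 -7.94305776e+01]
(130, 75, 10) [237. 194.]
(130, -75, 10) [369. 194.]
(84, 72, 19) [246. 226.]
(84, -72, 19) [363. 226.]
(130, 75, 0) [239. 188.]
(130, -75, 0) [368. 188.]
```

View pics/v1.png

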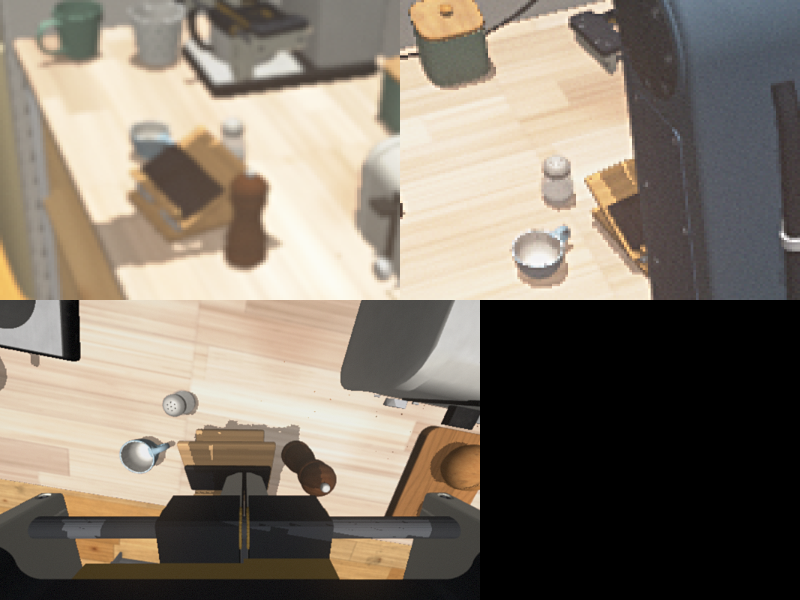

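The wrist view shows the top edge from (237,187) to (367,187), where the fit predicts it. The shaker is well left, the mill right. I'll check the mill and shaker positions and compute the remaining shifts.

Run:
```python
from h import *
p=np.load('p.npy');W=snapshot('wrist')
print('mill',atz(W,(424,243),160),'salt',atz(W,(240,139),90))
for n,px,z in(('L',(237,187),90),('R',(367,187),90)): print(n,atz(W,px,z),pt(p,130,75 if n=='L' else -75,0))
X,Y,yaw,th=p
t=np.array(r.sense()['tcp_pos'])
def st(q): d=q[:2]-[X,Y]; c,s=np.cos(yaw),np.sin(yaw); return np.array([c*d[0]+s*d[1],-s*d[0]+c*d[1]])
print('tcp in stand',st(t),'mill',st(atz(W,(424,243),160)),'salt',st(atz(W,(240,139),90)))
print([ (130*np.cos(a),26+130*np.sin(a)) for a in np.radians([29,35,41,47,53,59,65])])
```

```text
mill [498.6042996  -54.74497623 160.        ] salt [555.42751995 147.56614432  90.        ]
L [500.37735571 145.61741198  90.        ] [499.12341744 143.82759588  89.2488795 ]
R [527.81397746  -2.56920413  90.        ] [526.3437522   -3.68190678  89.2488795 ]
tcp in stand [113.17645662 -27.0780928 ] mill [  77.03106994 -120.18140528] salt [169.62401261  68.45903268]
[(np.float64(113.70056192812145), np.float64(89.02525063202381)), (np.float64(106.48976575756893), np.float64(100.56493672563599)), (np.float64(98.11224542896036), np.float64(111.28767376876594)), (np.float64(88.6597868081248), np.float64(121.07598121049216)), (np.float64(78.23595300976629), np.float64(129.82261630614806)), (np.float64(66.95494973830704), np.float64(137.43174909127458)), (np.float64(54.940374026290925), np.float64(143.82001231476448))]
```

Emit:
drive_tool(plan=[[[0, 0.036, -0.03, 0, 0], [0, 0, -0.009, 0.02, 0], [0, 0, 0, 0.04, 0], [0, 0, 0, 0.04, 0], [0, 0, 0, 0.04, 0], [0, 0, 0, 0.026, 0], [0, 0, 0, 0, 0], [0, 0, 0, 0, 0]]])

```text
time_s: 3.6
tcp_pos: [546.3, 88.7, 73.5]
ee_rot: [180.0, -0.0, 10.5]
ft_force: [1.3, -0.4, 0.6]
gripper_width: 0.4
grip_force: 0.0
```

Run:
```python
from h import *
st=r.sense(); print(st['time_s'],st['tcp_pos'],st['ee_rot'],st['ft_force'])
S=snapshot('scene');W=snapshot('wrist')
a=S['pixels'][140:260,240:380]
v=np.hstack([cv2.resize(a,(350,300),interpolation=3),cv2.resize(W['pixels'][100:340,140:500],(450,300))])
cv2.imwrite('pics/v2.png',v[:,:,::-1])
```

```text
3.6 [546.27069628  88.69632467  73.52460471] [ 1.79996774e+02 -2.21316022e-02  1.04665337e+01] [ 1.27400836 -0.40477739  0.55514598]
```

View pics/v2.png

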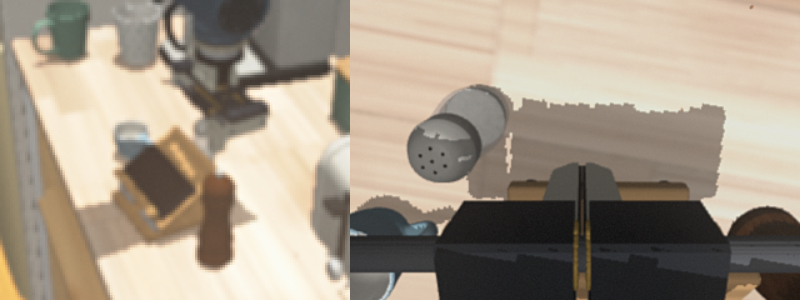

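The fingers are clear behind the middle of the edge, with the shaker untouched at left. I'll draw forward to contact.

Emit:
drive_tool(plan=[[[0, -0.008, 0, 0, 0], [0, -0.006, 0, 0, 0], [0, -0.005, 0, 0, 0], [0, -0.005, 0, 0, 0], [0, -0.003, 0, 0, 0], [0, 0, 0, 0, 0]]])

```text
time_s: 4.3
tcp_pos: [521.3, 84.7, 73.8]
ee_rot: [180.0, -0.3, 10.5]
ft_force: [7.4, 3.2, 1.4]
gripper_width: 0.4
grip_force: 3.7
```

Emit:
drive_tool(plan=[[[0, -0.004, 0, -0.006, 0], [0, -0.004, 0, -0.006, 0], [0, -0.004, 0, -0.005, 0], [0, -0.004, 0, -0.005, 0], [0, -0.005, 0, -0.005, 0], [0, -0.005, 0, -0.005, 0], [0, 0, 0, 0, 0]]])

```text
time_s: 5.0
tcp_pos: [494.0, 79.7, 105.3]
ee_rot: [180.0, -0.1, 10.5]
ft_force: [1.5, 0.9, 1.2]
gripper_width: 0.5
grip_force: 0.6
```

```bash
cat > m.py <<'E'
from h import *
p=np.load('p.npy');S=snapshot('scene');W=snapshot('wrist');T=snapshot('top')
X,Y,yaw,_=p
import sys
st=r.sense();d=np.array(st['tcp_pos'][:2])-[X,Y]; x=np.cos(yaw)*d[0]+np.sin(yaw)*d[1]
print(st['time_s'],st['tcp_pos'],st['ft_force'],'tcp x',x,'angle if hooked',np.degrees(np.arccos((x-11)/130)))
a=S['pixels'][150:250,250:370];b=T['pixels'][165:265,270:400]
v=np.hstack([cv2.resize(a,(400,400),interpolation=3),cv2.resize(b,(400,400),interpolation=3)])
cv2.imwrite(f'pics/{sys.argv[1]}.png',v[:,:,::-1])
for c,s in (('scene',S),('top',T)):
  for o in outline_of(c,'phone')[:1]: m=o['pixels']
  best=[]
  for a in range(20,90):
    q=p.copy();q[3]=np.radians(a)
    k=np.zeros((400,640),np.uint8)
    P=[proj(s,pt(q,ss,y,n)) for ss in(14,84) for y in(72,-72) for n in(10,19)]
    cv2.fillConvexPoly(k,cv2.convexHull(np.round(P).astype(np.int32)),1)
    best.append(((k&m).sum()/(k|m).sum(),a))
  print(c,o['p'],m.sum(),sorted(best)[-3:])
E
python3 m.py v3
```

```text
5.15 [493.93229692  79.60266585 104.62685495] [1.01544251 0.71365178 2.12194846] tcp x 96.81655660512777 angle if hooked 48.69041340254974
scene 0.58 440 [(np.float64(0.8011049723756906), 51), (np.float64(0.8103130755064457), 44), (np.float64(0.8103130755064457), 45)]
top 0.36 1000 [(np.float64(0.0), 87), (np.float64(0.0), 88), (np.float64(0.0), 89)]
```

Emit:
drive_tool(plan=[[[0, -0.005, 0, -0.004, 0], [0, -0.005, 0, -0.004, 0], [0, -0.005, 0, -0.004, 0], [0, -0.005, 0, -0.003, 0], [0, -0.004, 0, -0.003, 0], [0, -0.003, 0, -0.002, 0], [0, 0, 0, 0, 0], [0, 0, 0, 0, 0]]])

```text
time_s: 6.05
tcp_pos: [466.9, 74.6, 124.6]
ee_rot: [-180.0, 0.1, 10.5]
ft_force: [0.9, -0.3, 0.9]
gripper_width: 0.8
grip_force: 0.1
```

```bash
python3 m.py v4
```

```text
6.2 [467.00005067  74.66928078 124.44825201] [ 0.37105102 -0.89993093 -0.31968022] tcp x 69.43621898763303 angle if hooked 63.28778956557789
scene 0.72 426 [(np.float64(0.8304093567251462), 64), (np.float64(0.8304093567251462), 65), (np.float64(0.8330019880715706), 66)]
top 0.72 426 [(np.float64(0.0), 87), (np.float64(0.0), 88), (np.float64(0.0), 89)]
```

View pics/v4.png

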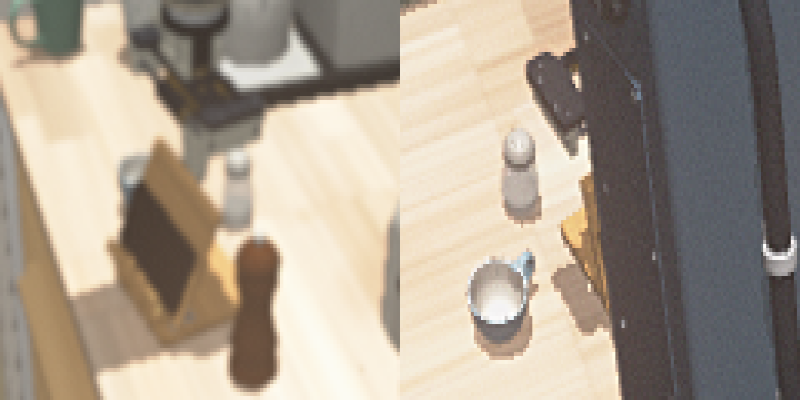

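The board reads about 63–66° in the scene view. I'll let go backwards, rise and swing clear to check.

Emit:
drive_tool(plan=[[[0, 0.008, 0, 0, 0], [0, 0.02, 0, 0, 0], [0, 0.03, 0, 0, 0], [0, 0, 0, -0.045, 0], [0, 0, 0, -0.045, 0], [0, 0, 0, -0.045, 0], [0, 0, 0, -0.02, 0], [0, -0.01, 0.04, 0, 0]]])

```text
time_s: 7.1
tcp_pos: [523.6, 46.3, 283.0]
ee_rot: [180.0, -0.3, 10.7]
ft_force: [0.8, -1.5, -0.8]
gripper_width: 0.6
grip_force: 0.0
```

Emit:
drive_tool(plan=[[[0, -0.022, 0.04, 0, 0], [0, -0.022, 0.04, 0, 0], [0, -0.025, 0.04, 0, 0], [0, -0.025, 0.04, 0, 0], [0, -0.025, 0.04, 0, 0], [0, -0.025, 0.04, 0, 0], [0, -0.025, 0.04, 0, 0], [0, 0, 0, 0, 0]]])

```text
time_s: 7.9
tcp_pos: [405.3, -266.2, 279.6]
ee_rot: [180.0, 0.0, 10.2]
ft_force: [-0.4, -0.1, 0.0]
gripper_width: 0.3
grip_force: 0.0
```

Emit:
drive_tool(plan=[[[0, -0.028, 0.036, 0, 0], [0, -0.028, 0.036, 0, 0], [0, -0.028, 0.036, 0, 0], [0, -0.028, 0.036, 0, 0], [0, -0.028, 0.036, 0, 0], [0, 0, 0, 0, 0], [0, 0, 0, 0, 0]]])

```text
time_s: 8.6
tcp_pos: [302.0, -464.8, 279.2]
ee_rot: [-179.9, 0.0, 10.4]
ft_force: [-0.0, 0.8, -0.1]
gripper_width: 0.3
grip_force: 0.0
```

```bash
python3 m.py v5
```

```text
8.75 [ 302.82970778 -463.6417161   279.70670768] [-0.23098267  0.60565813 -0.32460344] tcp x -189.69505548760907 angle if hooked nan
scene 0.61 29 [(np.float64(0.07360406091370558), 86), (np.float64(0.07611548556430446), 89), (np.float64(0.07795698924731183), 88)]
top 0.69 749 [(np.float64(0.7712215320910973), 62), (np.float64(0.7724922440537746), 61), (np.float64(0.7785862785862786), 59)]m.py:6: RuntimeWarning: invalid value encountered in arccos
  print(st['time_s'],st['tcp_pos'],st['ft_force'],'tcp x',x,'angle if hooked',np.degrees(np.arccos((x-11)/130)))
```

View pics/v5.png

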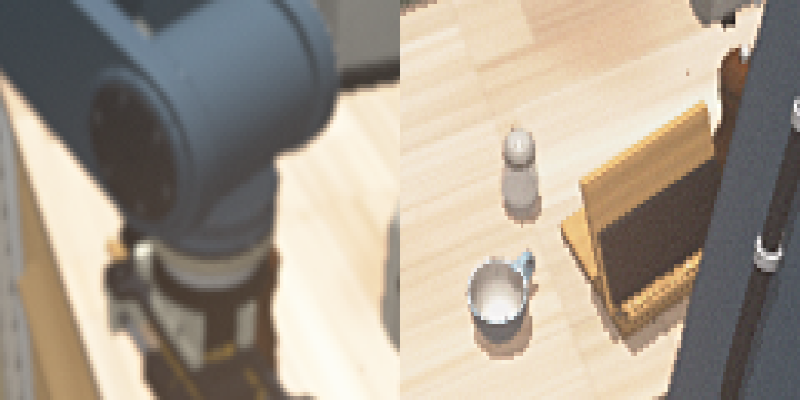

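Run:
```python
from h import *
p=np.load('p.npy');T=snapshot('top')
obs=[((329.1,210.5),(130,75,10)),((369.1,190),(130,-75,10)),((335,223),(84,72,19)),((373,204.5),(84,-72,19)),((339.9,240.8),(14,72,19))]
f=lambda t:np.concatenate([proj(T,pt([*p[:3],t[0]],*m))-np.array(q) for q,m in obs])
for k in (obs[:2],obs): 
    o=obs; obs=k; a=least_squares(f,[1.1]); print(np.degrees(a.x),f(a.x).round(1).tolist()); obs=o
g=lambda t:f(t)[:4]
for d in (60,63,66): print(d,f([np.radians(d)]).round(1).tolist())
```

```text
[61.85262092] [-0.1, -0.2, 0.4, -0.1]
[61.22152815] [-0.4, -0.4, 0.1, -0.3, -0.1, 0.5, 0.3, -0.9, 0.8, 1.8]
60 [-0.8, -0.7, -0.4, -0.6, -0.4, 0.3, -0.1, -1.1, 0.7, 1.7]
63 [0.3, 0.1, 0.8, 0.1, 0.4, 1.0, 0.8, -0.5, 0.9, 2.0]
66 [1.4, 1.0, 2.1, 0.9, 1.2, 1.8, 1.6, 0.3, 1.1, 2.4]
```

Top view fits about 62°, the contact model gives 63°, and the hinge holds. That's slightly short, so I'll go back for a small extra pull.

Emit:
drive_tool(plan=[[[0, 0.024, -0.038, 0, 0], [0, 0.024, -0.038, 0, 0], [0, 0.024, -0.038, 0, 0], [0, 0.024, -0.038, 0, 0], [0, 0.024, -0.038, 0, 0], [0, 0.024, -0.038, 0, 0], [0, 0.024, -0.038, 0, 0], [0, 0.024, -0.038, 0, 0]]])

```text
time_s: 9.7
tcp_pos: [435.6, -128.3, 280.0]
ee_rot: [180.0, -0.0, 10.6]
ft_force: [1.0, -0.5, -0.2]
gripper_width: 0.6
grip_force: 0.0
```

Emit:
drive_tool(plan=[[[0, 0.024, -0.038, 0, 0], [0, 0.024, -0.038, 0, 0], [0, 0.024, -0.038, 0, 0], [0, 0.024, -0.038, 0, 0], [0, 0.027, -0.042, 0, 0], [0, 0, 0, 0, 0], [0, 0, 0, 0, 0]]])

```text
time_s: 10.4
tcp_pos: [520.5, 83.7, 279.4]
ee_rot: [180.0, 0.0, 10.7]
ft_force: [0.2, -0.5, 0.1]
gripper_width: 0.4
grip_force: 0.0
```

Emit:
drive_tool(plan=[[[0, 0, 0, 0.04, 0], [0, 0, 0, 0.04, 0], [0, 0, 0, 0.04, 0], [0, 0, 0, 0.034, 0], [0, -0.018, 0, 0, 0], [0, -0.018, 0, 0, 0], [0, 0, 0, 0, 0], [0, 0, 0, 0, 0]]])

```text
time_s: 11.2
tcp_pos: [485.8, 75.4, 126.3]
ee_rot: [180.0, -0.1, 10.5]
ft_force: [0.2, 0.4, 0.1]
gripper_width: 0.4
grip_force: 0.0
```

```bash
python3 m.py v6 2>&1 | head -1
```

```text
11.35 [486.12105541  75.79699431 126.01854201] [0.30977666 0.52125354 1.00389328] tcp x 88.44439658254419 angle if hooked 53.43558658730802
```

Emit:
drive_tool(plan=[[[0, -0.006, 0, 0, 0], [0, -0.006, 0, 0, 0], [0, -0.004, 0, 0, 0], [0, 0, 0, 0, 0], [0, 0, 0, 0, 0]]])

```text
time_s: 11.95
tcp_pos: [469.6, 73.1, 125.8]
ee_rot: [-180.0, -0.0, 10.5]
ft_force: [-0.2, 0.1, -0.5]
gripper_width: 0.6
grip_force: 0.0
```

Emit:
drive_tool(plan=[[[0, -0.001, 0, 0, 0], [0, -0.001, 0, 0, 0], [0, -0.001, 0, 0, 0]]])

```text
time_s: 12.25
tcp_pos: [467.0, 72.6, 125.7]
ee_rot: [180.0, -0.1, 10.5]
ft_force: [3.1, 0.2, -1.6]
gripper_width: 0.2
grip_force: 2.0
```

Emit:
drive_tool(plan=[[[0, -0.001, 0, 0, 0], [0, -0.001, 0, 0, 0]]])

```text
time_s: 12.45
tcp_pos: [465.7, 72.3, 126.1]
ee_rot: [180.0, -0.1, 10.5]
ft_force: [4.4, 2.2, 2.6]
gripper_width: 0.4
grip_force: 2.9
```

Emit:
drive_tool(plan=[[[0, -0.001, 0, -0.001, 0], [0, -0.001, 0, 0, 0], [0, -0.001, 0, 0, 0], [0, 0, 0, 0, 0], [0, 0, 0, 0, 0]]])

```text
time_s: 12.95
tcp_pos: [462.8, 71.8, 127.3]
ee_rot: [180.0, -0.2, 10.5]
ft_force: [5.1, 1.4, 4.5]
gripper_width: 0.5
grip_force: 2.7
```

```bash
python3 m.py v6 2>&1 | head -2
```

```text
13.1 [462.76020767  71.80401528 127.32454954] [5.40337098 1.59104466 4.20611225] tcp x 64.74681486385154 angle if hooked 65.57907221655063
scene 0.72 388 [(np.float64(0.782258064516129), 66), (np.float64(0.7934560327198364), 67), (np.float64(0.7934560327198364), 68)]
```

Emit:
drive_tool(plan=[[[0, 0.008, 0, 0, 0], [0, 0.025, 0, 0, 0], [0, 0.03, 0, 0, 0], [0, 0, 0, -0.045, 0], [0, 0, 0, -0.045, 0], [0, 0, 0, -0.045, 0], [0, 0, 0, -0.02, 0], [0, -0.01, 0.04, 0, 0]]])

```text
time_s: 14.0
tcp_pos: [522.2, 44.0, 284.5]
ee_rot: [180.0, -0.2, 10.7]
ft_force: [1.2, -0.6, -0.6]
gripper_width: 0.4
grip_force: 0.0
```

Emit:
drive_tool(plan=[[[0, -0.022, 0.04, 0, 0], [0, -0.022, 0.04, 0, 0], [0, -0.025, 0.04, 0, 0], [0, -0.025, 0.04, 0, 0], [0, -0.025, 0.04, 0, 0], [0, -0.025, 0.04, 0, 0], [0, -0.025, 0.04, 0, 0], [0, 0, 0, 0, 0]]])

```text
time_s: 14.8
tcp_pos: [404.0, -267.9, 281.1]
ee_rot: [-180.0, 0.1, 10.3]
ft_force: [-0.1, -0.2, 0.5]
gripper_width: 0.5
grip_force: 0.0
```

Emit:
drive_tool(plan=[[[0, -0.028, 0.036, 0, 0], [0, -0.028, 0.036, 0, 0], [0, -0.028, 0.036, 0, 0], [0, -0.028, 0.036, 0, 0], [0, -0.028, 0.036, 0, 0], [0, 0, 0, 0, 0], [0, 0, 0, 0, 0]]])

```text
time_s: 15.5
tcp_pos: [301.1, -466.5, 280.9]
ee_rot: [-179.9, 0.0, 10.5]
ft_force: [-0.3, -0.5, -1.4]
gripper_width: 0.6
grip_force: 0.0
```

```bash
python3 m.py v7 2>/dev/null
```

```text
15.65 [ 302.09095361 -465.58979497  281.57682026] [ 0.2511585   0.14326087 -0.53597647] tcp x -190.77505961341174 angle if hooked nan
scene 0.64 89 [(np.float64(0.0), 87), (np.float64(0.0), 88), (np.float64(0.0), 89)]
top 0.6 727 [(np.float64(0.7654054054054054), 66), (np.float64(0.7654054054054054), 67), (np.float64(0.7734042553191489), 65)]
```

View pics/v7.png

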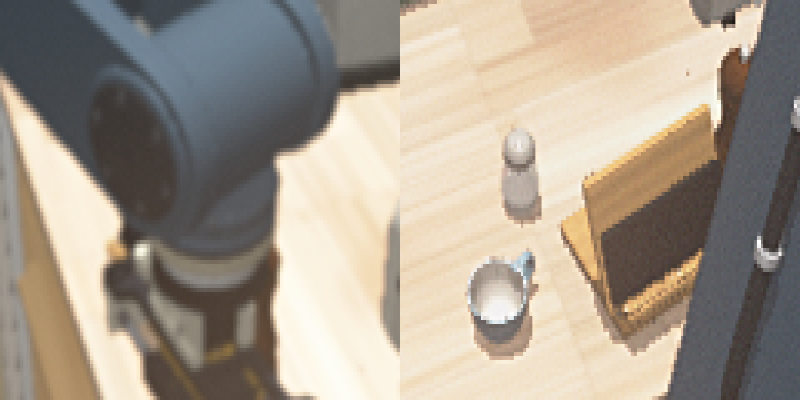

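The top view shows the backrest standing at about 65° with nothing touching it. The corner moved from (582,182) to (584,184), and the shaker, cup and mill are where they were. Handing in.

```bash
python3 -c "
from station import job_done
print(job_done())"
```

```text
the job is handed in; nothing more can be done
None
```

The backrest stands at about 65° by my measurements (64–67° depending on the method); its hinge held after release, the phone was not touched, and the shaker, cup and mill beside it still stand where they were.

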